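# Pack the leftover jars with their own kind

## Task

Sort the four loose jars on the packing bench into the three white trays: each goes into the tray that already holds a jar of the same shape, whatever its contents, and stands upright on the tray's floor, lid up. Set them down gently, and leave the jars already in the trays where they stand.

Things in the scene. Friction and masses are not known exactly. Their poses are not given: they have to be found in the camera images.
- tall_honey_mid (a point): Loose jar to be packed: a tall slim round glass jar, 44 mm across and 85 mm high, gold lid of the same width, filled with amber honey, about 190 g (may vary by a quarter). It stands upright on the bench (z = 0) among the trays. The point is its centre, half-way up; z axis up towards the lid.
- tall_jam_mid (a point): Loose jar to be packed: a tall slim round glass jar, 44 mm across and 85 mm high, gold lid of the same width, filled with dark red jam, about 190 g (may vary by a quarter). It stands upright on the bench (z = 0) among the trays. The point is its centre, half-way up; z axis up towards the lid.
- squat_jam_mid (a point): Loose jar to be packed: a squat wide round glass jar, 60 mm across and 55 mm high, gold lid of the same width, filled with dark red jam, about 220 g (may vary by a quarter). It stands upright on the bench (z = 0) among the trays. The point is its centre, half-way up; z axis up towards the lid.
- square_jam_mid (a point): Loose jar to be packed: a square glass jar, 48 x 48 mm (corners slightly rounded) and 62 mm high in all; its top 14 mm is a round gold lid 43 mm across; x and y axes square to its flat sides, filled with dark red jam, about 200 g (may vary by a quarter). It stands upright on the bench (z = 0) among the trays. The point is its centre, half-way up; z axis up towards the lid.
- tray_tall: The white board tray for tall jars, fixed to the bench, known by the tall honey jar already standing in it. All three trays are alike: open on top, inside 230 mm (its x axis) by 100 mm (its y axis), walls 3 mm thick, rim 15 mm above the bench, inner floor 4 mm above the bench. Origin at the centre of its underside, on the bench; z up.
- packed_tall_mid (a point): Loose jar of honey already packed, in tray_tall: a tall slim round glass jar, 44 mm across and 85 mm high, gold lid of the same width. It stands on the tray's floor near the end towards the robot, near the middle of the tray's width, leaving room for two more in a row beyond it. It stays there. The point is its centre, half-way up; z axis up.
- tray_squat: The white board tray for squat jars, fixed to the bench, known by the squat honey jar already standing in it. All three trays are alike: open on top, inside 230 mm (its x axis) by 100 mm (its y axis), walls 3 mm thick, rim 15 mm above the bench, inner floor 4 mm above the bench. Origin at the centre of its underside, on the bench; z up.
- packed_squat_mid (a point): Loose jar of honey already packed, in tray_squat: a squat wide round glass jar, 60 mm across and 55 mm high, gold lid of the same width. It stands on the tray's floor in the half away from the robot, near the middle of the tray's width, leaving room for one more towards the robot. It stays there. The point is its centre, half-way up; z axis up.
- tray_square: The white board tray for square jars, fixed to the bench, known by the square honey jar already standing in it. All three trays are alike: open on top, inside 230 mm (its x axis) by 100 mm (its y axis), walls 3 mm thick, rim 15 mm above the bench, inner floor 4 mm above the bench. Origin at the centre of its underside, on the bench; z up.
- packed_square_mid (a point): Loose jar of honey already packed, in tray_square: a square glass jar, 48 x 48 mm (corners slightly rounded) and 62 mm high in all; its top 14 mm is a round gold lid 43 mm across; x and y axes square to its flat sides. It stands on the tray's floor anywhere along its tray, near the middle of the width,; the longer free stretch beside it takes one more. It stays there. The point is its centre, half-way up; z axis up.

How it is judged:
By the outcome, as a careful person would: the job done as asked, in the order asked, and still so for the second after the job is handed in, with the robot touching nothing.
It also fails if it takes over 128 s, if anything falls off the work surface, if the arm or the gripper's body presses on something with over 40 N, if the wrist force passes 120 N, or if a joint passes its speed limit or range.

## Robot

A 6-joint arm with a two-finger parallel gripper is mounted at the origin on the work surface. World frame = base frame: x ahead of the robot, y to its left, z up, the work surface at z = 0. Lengths are in m, angles in degrees, forces in N, time in s.
With the tool pointing down it reaches from about 0.375 to 0.9 m from the base axis. Payload 3.1 kg.
Tool frame: the origin (TCP) lies on the centre line of the jaws, within the pads' length; the fingertips stand 25 mm ahead of it and the grasp point (between the pads) lies 6 mm ahead of it; z points along the fingers, y is the line along which they close (so a half turn about z gives the same grasp; the last joint's range is limited). The gripper opens to 87 mm and grips with 3 to 60 N. Pads are 19 mm wide; open, the fingers measure 117 mm over their backs; the gripper's body (75 mm by 190 mm) begins 51 mm behind the grasp point.
Start: joints at [59.845, 30.224, 82.088, -0, 67.689, -10.227], TCP at [0.213, 0.588, 0.248] pointing down, gripper open.
Joint ranges: [-176.69, 176.69], [-43.24, 126.21], [12.49, 139.97], [-82, 262], [0, 151.66], [-163.58, 163.58]. Speed limits (degrees/s): [159.86, 159.86, 180, 180, 180, 180].

## Interface

Orientations are given as a 3x3 rotation matrix whose columns are the frame's x, y, z axes.
In Python, from rig import read_state, capture, camera_params, hand_in gives the robot as it stands.
- The arm moves only by the tool apply_moves, never from a script. Its argument "rows" is a list of rows, each an object of numbers: "x", "y", "z": the shift along the tool's x, y, z in mm; "rx", "ry", "rz": the turn, a rotation vector about the tool's x, y, z in units of 6 degrees (1.0 is 6 degrees); "claw": the closure in counts, from 0 (fully open) to 255 (shut). A call has 1 to 10 rows; each row is the pose to reach, as a shift and turn from the pose commanded when the call began, along the tool's axes at that moment; what a row does not reach only later rows make up. A row lasts 1/8 s, in which the tool goes at most 62.5 mm and 10.7 degrees, less where a joint would pass 70% of its speed; a pose out of reach is approached as far as the arm can. A call with a gripper value outside its range is refused whole. The fingers move at their own pace and stop on an object; the grip force is fixed at half the most. Time passes only in rows, so rows that repeat a pose let the fingers close. It gives the time, the measured TCP pose, the force, the opening and the grip force at its end, in the units of the state.
- read_state(): the state, without advancing time (a new reading comes with each control period).
- capture(name): name is "side" or "top" or "wrist"; returns (picture, depth): 400x640x3 uint8, red, green, blue; 400x640 float32, m along the optical axis (not along the pixel's ray), 0 where there is no reading.
- camera_params(name): a dict with "fx", "fy", "cx", "cy" (pixels), "xyz" and "orientation" of the camera in the world. Camera axes: x right, y up, looking along -z (the intrinsics and any distortion apply to the point x, -y, -z); pixel columns grow to the right and rows downward; lengths in m; the calibration is good to about 2 mm. The wrist camera is an equidistant fisheye: a pixel r from the principal point sees the ray r / f radians off the axis. A picture is of the moment at which its call begins: read the wrist's pose just before it. camera_params takes no time and is no camera call; for the wrist camera it gives the pose at the moment of the call.
- hand_in(): hands the job in; it is judged then, once.
The state is a dict: "time_s": time; "joint_positions": joint angles; "qvel": joint speeds; "tau": joint torques, N m; "position": TCP position; "tcp_rot": TCP orientation; "force": force on the tool from outside, world axes, zero at the start; "moment": the same for the moment, N m; "opening": opening from 0.0 (shut) to 1.0 (fully open); "grasp_force": force on a finger pad.
Only numpy, scipy, OpenCV 4.12 (cv2) and the standard library are available. Lean on these libraries where they do the work, as an engineer would, in place of code of your own. Each camera call takes 0.05 s, during which the arm holds its last target. There are 200 camera calls.

## Working session

There is one attempt and no reset: what is moved stays moved. The work goes in short steps, Python scripts to look and compute and a tool call to move; the robot and the scene stay as the last step left them, time stands still between calls to the robot, and variables do not carry over. Pictures are saved under pics/ and viewed, at most 14 in all, crops included, and the job is handed in when it is done.

Besides the shell and the picture viewer there is one more tool, called after "Emit:" as name(argument=value, ...) on one line, values as JSON. apply_moves: Moves the arm, as the interface text tells. Its arguments: {"type":"object","properties":{"rows":{"type":"array"}},"required":["rows"]}

```bash
ls; mkdir -p pics; python3 - <<'E'
from rig import *
import cv2,numpy as np
s=read_state();print(s['time_s'],s['position'],s['tcp_rot'],s['opening'])
for n in ['top','side']:
    p,d=capture(n);np.savez(f'{n}0.npz',p=p,d=d);cv2.imwrite(f'pics/{n}0.png',p[:,:,::-1]);print(n,camera_params(n))
E
```

```text
pics
0.0 [0.21263697 0.58701482 0.2465834 ] [[-9.40125707e-01  3.40826125e-01 -1.09945455e-03]
 [ 3.40827648e-01  9.40124032e-01 -1.82188259e-03]
 [ 4.12678466e-04 -2.08752317e-03 -9.99997736e-01]] 1.0008847934123277
top {'fx': 483.4998953345414, 'fy': 483.4998953345414, 'cx': 324.4782147402855, 'cy': 208.67982493893246, 'xyz': array([0.38553678, 0.00184579, 1.23444586]), 'orientation': array([[-1.99932216e-02,  9.89028643e-01, -1.46364663e-01],
       [-9.99799766e-01, -1.96553429e-02,  3.75446618e-03],
       [ 8.36426950e-04,  1.46410420e-01,  9.89223579e-01]])}
side {'fx': 405.2329582516374, 'fy': 405.2329582516374, 'cx': 320.0974376843107, 'cy': 206.62175131182107, 'xyz': array([ 0.20863676, -0.48624411,  0.72560729]), 'orientation': array([[ 0.83203744,  0.40357172, -0.38058319],
       [-0.55470823,  0.60968389, -0.56620168],
       [ 0.00353245,  0.68221362,  0.73114438]])}
```

View pics/top0.png

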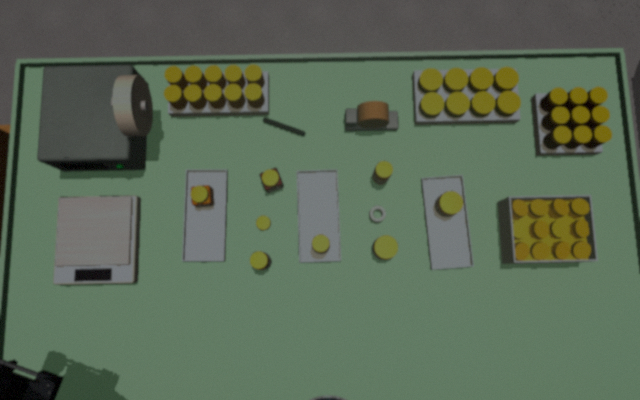

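View pics/side0.png

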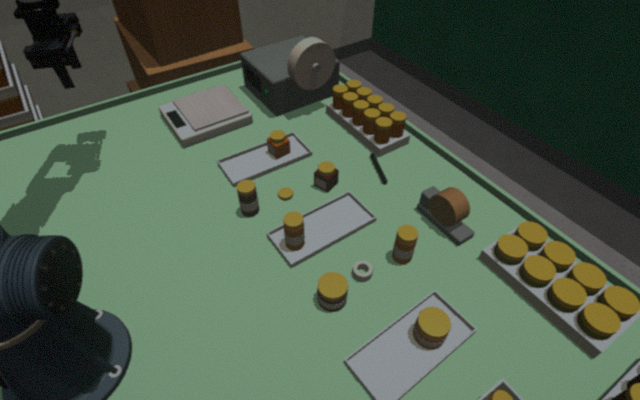

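The top view shows the square tray at (205,215), the tall tray at (319,216) and the squat tray at (446,222). The loose jars are square (271,180), tall (260,260) and (383,171), and squat (385,248). There is also a stray lid at (264,223) and a ring at (377,214).

```bash
cat > h.py <<'E'
import cv2,numpy as np
from rig import *
def cloud(p,d,c):
    v,u=np.mgrid[:400,:640]
    pc=np.stack([(u-c['cx'])/c['fx']*d,-(v-c['cy'])/c['fy']*d,-d],-1)
    return pc@c['orientation'].T+c['xyz']
def plane(uv,c,z):
    uv=np.atleast_2d(uv).astype(float)
    r=np.c_[(uv[:,0]-c['cx'])/c['fx'],-(uv[:,1]-c['cy'])/c['fy'],-np.ones(len(uv))]@c['orientation'].T
    return c['xyz']+r*((z-c['xyz'][2])/r[:,2])[:,None]
E
cat > m.py <<'E'
from h import *
J={'sqP':(202,195,.066),'sq':(271,180,.062),'tA':(260,260,.085),'tP':(320,243,.089),'tB':(383,171,.085),'squat':(385,248,.055),'squatP':(450,203,.059)}
z=np.load('top0.npz');p,d=z['p'],z['d'];c=camera_params('top');X=cloud(p,d,c)
print('bench z',np.median(X[280:330,250:400,2]))
hsv=cv2.cvtColor(p,cv2.COLOR_RGB2HSV)
gold=cv2.inRange(hsv,(15,130,60),(32,255,255))
for k,(u,v,h) in J.items():
    w=np.zeros_like(gold);w[v-16:v+17,u-16:u+17]=1
    m=(gold>0)&(w>0)
    t=m&(abs(X[...,2]-h)<.008)
    n,l,st,ce=cv2.connectedComponentsWithStats(m.astype(np.uint8));i=1+np.argmax(st[1:,4])
    cn=max(cv2.findContours(t.astype(np.uint8),0,1)[0],key=len); (cx,cy),r=cv2.minEnclosingCircle(cn)
    print(k,'hsv',hsv[v,u],'goldN',m.sum(),st[i,:4],'top med z',np.median(X[t][:,2]).round(4),t.sum(),'plane',plane((cx,cy),c,h)[0].round(4),'dia',round(2*r*(1.234-h)/483,4),'cloudmean',X[t].mean(0).round(4))
white=cv2.inRange(hsv,(0,0,90),(180,45,255))
for k,(u,v) in {'sq':(205,215),'tall':(319,216),'squat':(446,222)}.items():
    w=np.zeros_like(white);w[v-55:v+55,u-35:u+35]=255
    m=cv2.morphologyEx(white&w,cv2.MORPH_CLOSE,np.ones((3,3)))
    cn=max(cv2.findContours(m,0,1)[0],key=cv2.contourArea)
    P=plane(cn.reshape(-1,2),c,.012)[:,:2].astype(np.float32);print(k,cv2.minAreaRect(P))
E
python3 m.py
```

```text
bench z -0.0005602203490699953
sqP hsv [ 30 165 119] goldN 316 [191 186  20  19] top med z 0.0647 225 plane [0.6012 0.3036 0.066 ] dia 0.0427 cloudmean [0.6014 0.3041 0.0645]
sq hsv [ 32 151 123] goldN 214 [261 170  18  17] top med z 0.0607 202 plane [0.6407 0.1307 0.062 ] dia 0.0416 cloudmean [0.6404 0.1314 0.0606]
tA hsv [ 32 157 125] goldN 220 [251 252  17  17] top med z 0.0844 211 plane [0.4358 0.1546 0.085 ] dia 0.0409 cloudmean [0.4358 0.1552 0.0843]
tP hsv [ 33 140 124] goldN 131 [313 236  15  16] top med z 0.0879 131 plane [0.4718 0.0096 0.089 ] dia 0.0369 cloudmean [0.4711 0.0093 0.0878]
tB hsv [ 32 144 124] goldN 173 [375 162  17  17] top med z 0.0838 167 plane [ 0.6486 -0.1471  0.085 ] dia 0.0396 cloudmean [ 0.6494 -0.1489  0.0837]
squat hsv [ 33 137 123] goldN 222 [374 236  23  23] top med z 0.054 221 plane [ 0.4627 -0.1487  0.055 ] dia 0.0548 cloudmean [ 0.4628 -0.1482  0.054 ]
squatP hsv [ 31 157 122] goldN 385 [439 192  24  22] top med z 0.0577 380 plane [ 0.5698 -0.3132  0.059 ] dia 0.0564 cloudmean [ 0.5688 -0.3134  0.0576]
sq ((0.5606197714805603, 0.3049730658531189), (0.11791175603866577, 0.24711614847183228), 89.05118560791016)
tall ((0.552751362323761, 0.011676192283630371), (0.2516709566116333, 0.12716127932071686), 2.216665267944336)
squat ((0.5279188752174377, -0.3108845353126526), (0.2495928257703781, 0.12772823870182037), 5.461836814880371)
```

```bash
sed -i 's/(32,255,255)/(42,255,255)/; s/(15,130,60)/(12,110,50)/' m.py; sed -i '/^white/,$d' m.py
cat >> m.py <<'E'
for k,(u,v) in {'sq':(205,215),'tall':(319,216),'squat':(446,222)}.items():
    g=p[v-55:v+55,u-35:u+35]; hs=hsv[v-55:v+55,u-35:u+35]
    m=((hs[...,1]<70)&(hs[...,2]>80)).astype(np.uint8); m=cv2.morphologyEx(m,cv2.MORPH_OPEN,np.ones((3,3)))
    n,l,st,ce=cv2.connectedComponentsWithStats(m);i=1+np.argmax(st[1:,4])
    cn=max(cv2.findContours((l==i).astype(np.uint8),0,1)[0],key=cv2.contourArea).reshape(-1,2)+[u-35,v-55]
    for zz in (.012,):
        print(k,zz,cv2.minAreaRect(plane(cn,c,zz)[:,:2].astype(np.float32)))
m=((X[...,2]>.02)&(X[...,2]<.075)).astype(np.uint8); 
cr=p[150:275,180:480]; cv2.imwrite('pics/crop.png',cv2.resize(cr,(750,312),interpolation=cv2.INTER_CUBIC)[:,:,::-1])
print(hsv[200:203,196:230:2,1].tolist(),hsv[200,296:345:3].tolist())
E
python3 m.py
```

```text
bench z -0.0005602203490699953
sqP hsv [ 30 165 119] goldN 358 [191 186  21  20] top med z 0.0647 233 plane [0.6013 0.3036 0.066 ] dia 0.0427 cloudmean [0.6018 0.3045 0.0645]
sq hsv [ 32 151 123] goldN 264 [261 169  19  19] top med z 0.0606 226 plane [0.6407 0.1307 0.062 ] dia 0.0416 cloudmean [0.6404 0.1309 0.0606]
tA hsv [ 32 157 125] goldN 260 [250 252  19  18] top med z 0.0843 241 plane [0.4372 0.156  0.085 ] dia 0.0422 cloudmean [0.4363 0.1561 0.0843]
tP hsv [ 33 140 124] goldN 227 [313 235  16  18] top med z 0.0883 219 plane [0.4723 0.0096 0.089 ] dia 0.0397 cloudmean [0.4723 0.009  0.0881]
tB hsv [ 32 144 124] goldN 237 [375 161  18  18] top med z 0.0836 222 plane [ 0.6487 -0.148   0.085 ] dia 0.0412 cloudmean [ 0.6497 -0.1482  0.0836]
squat hsv [ 33 137 123] goldN 435 [374 236  24  24] top med z 0.0539 428 plane [ 0.4632 -0.1493  0.055 ] dia 0.0575 cloudmean [ 0.463  -0.1493  0.054 ]
squatP hsv [ 31 157 122] goldN 427 [438 192  25  23] top med z 0.0576 408 plane [ 0.5687 -0.3129  0.059 ] dia 0.0579 cloudmean [ 0.5688 -0.3132  0.0575]
sq 0.012 ((0.5598430037498474, 0.30498290061950684), (0.28534483909606934, 0.17888763546943665), 0.3369041383266449)
tall 0.012 ((0.5514616370201111, 0.012978978455066681), (0.17896340787410736, 0.28054389357566833), 88.86639404296875)
squat 0.012 ((0.5295915603637695, -0.3118430972099304), (0.17864862084388733, 0.2843599319458008), 87.35336303710938)
[[171, 169, 166, 171, 183, 196, 204, 179, 64, 5, 16, 14, 14, 16, 14, 18, 46], [181, 177, 169, 162, 167, 207, 204, 187, 89, 3, 16, 12, 12, 16, 14, 23, 51], [186, 189, 174, 172, 194, 217, 204, 164, 95, 6, 12, 15, 20, 14, 14, 20, 48]] [[65, 43, 118], [95, 13, 118], [90, 14, 126], [100, 12, 125], [99, 14, 124], [94, 14, 126], [101, 16, 126], [95, 12, 123], [99, 14, 124], [99, 14, 125], [94, 16, 124], [101, 16, 128], [94, 14, 125], [95, 13, 122], [68, 27, 113], [63, 49, 124], [63, 49, 125]]
```

View pics/crop.png

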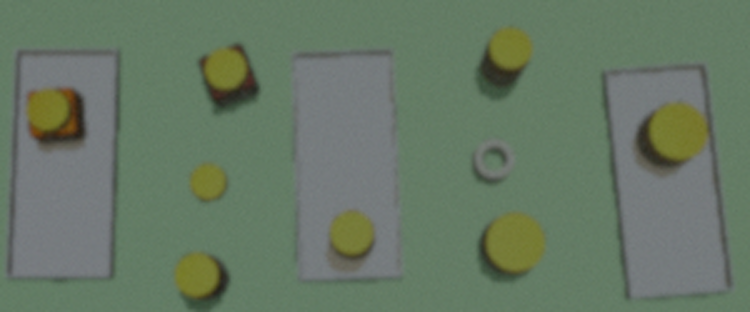

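The crop shows the loose square jar at about (230,75), rotated roughly 20° in the image. Next I'll refine the tray rectangles.

```bash
sed -i 's/hs\[...,1\]<70/hs[...,1]<32/' m.py; sed -i '/^m=((X/,$d' m.py
python3 m.py | tail -3
```

```text
sq 0.012 ((0.5578494071960449, 0.3030022382736206), (0.1083383858203888, 0.23683251440525055), 88.89427185058594)
tall 0.012 ((0.5503560900688171, 0.01354997232556343), (0.23653291165828705, 0.10589899122714996), 1.1445575952529907)
squat 0.012 ((0.5281685590744019, -0.313677579164505), (0.23686425387859344, 0.10825000703334808), 3.2775962352752686)
```

```bash
cat >> h.py <<'E'
def go(x,y,z,ya):  # tool-frame shift mm and rz units for TCP target, tool y axis at world angle ya (deg)
    s=read_state();R=s['tcp_rot'];d=R.T@(np.array([x,y,z])-s['position'])*1e3
    a=np.degrees(np.arctan2(R[1,1],R[0,1]));da=(ya-a+90)%180-90
    print('t',round(s['time_s'],2),'pos',s['position'].round(4),'ya',round(a,1),'shift',d.round(1),'rz',round(-da/6,2),'F',s['force'].round(1),'op',round(s['opening']*87,1),'gf',round(s['grasp_force'],1),'tilt',R[:,2].round(3),'j6',s['joint_positions'][5].round(0))
E
python3 -c "
from h import *
go(.6407,.1307,.25,90)
z=np.load('top0.npz');X=cloud(z['p'],z['d'],camera_params('top'))
for n,(u,v,U,V) in dict(box=(502,195,596,266),disp=(345,98,398,132),back=(415,68,520,122),roll=(110,70,155,140)).items(): print(n,X[v:V,u:U].reshape(-1,3).min(0).round(3),X[v:V,u:U].reshape(-1,3).max(0).round(3))"
```

```text
t 0.1 pos [0.2127 0.5871 0.2467] ya 70.1 shift [-557.9 -283.2   -3. ] rz -3.32 F [-0.9 -0.2  0.4] op 86.8 gf 0.0 tilt [-0.001 -0.002 -1.   ] j6 -10.0
box [ 0.386 -0.705 -0.011] [0.595 0.002 1.234]
disp [ 0.386 -0.203 -0.009] [0.869 0.002 1.234]
back [ 0.386 -0.537 -0.009] [0.948 0.002 1.234]
roll [ 0.386  0.002 -0.008] [0.959 0.514 1.234]
```

Emit:
apply_moves(rows=[{"x":-56,"y":-28,"rz":-1},{"x":-112,"y":-57,"rz":-2},{"x":-167,"y":-85,"rz":-3},{"x":-223,"y":-113,"rz":-3.32},{"x":-279,"y":-142,"rz":-3.32},{"x":-335,"y":-170,"rz":-3.32},{"x":-391,"y":-198,"rz":-3.32},{"x":-446,"y":-227,"rz":-3.32},{"x":-502,"y":-255,"rz":-3.32},{"x":-558,"y":-283,"z":-3,"rz":-3.32}])

```text
validation failed for argument at $.ro...
```

```bash
python3 -c "
from h import *
go(.6407,.1307,.25,90)
c=camera_params('wrist');p,d=capture('wrist');cv2.imwrite('pics/w1.png',p[:,:,::-1]);np.savez('w1.npz',p=p,d=d,**c);print(c)
z=np.load('top0.npz');X=cloud(z['p'],z['d'],camera_params('top'));B=X[195:266,500:596][z['d'][195:266,500:596]>0];B=B[B[:,2]>.02];print(B.min(0),B.max(0))"
```

```text
t 0.1 pos [0.2127 0.5871 0.2467] ya 70.1 shift [-557.9 -283.2   -3. ] rz -3.32 F [-0.9 -0.2  0.4] op 86.8 gf 0.0 tilt [-0.001 -0.002 -1.   ] j6 -10.0
{'fx': 309.70691628693146, 'fy': 309.70691628693146, 'cx': 319.8997352371062, 'cy': 199.43203397712895, 'xyz': array([0.13480338, 0.61528262, 0.38390336]), 'orientation': array([[ 0.34013061, -0.89808285, -0.27885188],
       [ 0.94037603,  0.32419336,  0.10291548],
       [-0.0020247 , -0.29723033,  0.95480366]])}
[ 0.41900038 -0.65222693  0.02004887] [ 0.57970271 -0.44660232  0.08513068]
```

View pics/w1.png

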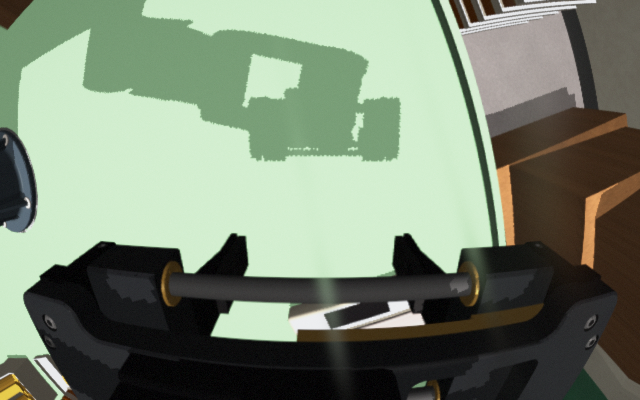

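The wrist view was taken at the start pose and shows bare bench, with the fingertips near (235,255) and (405,255). The move was refused because rows need all fields. I'll stop 60 mm beyond the square jar so the camera sits over it.

Emit:
apply_moves(rows=[{"x":-61,"y":-26,"z":0,"rx":0,"ry":0,"rz":-1,"claw":0},{"x":-122,"y":-52,"z":0,"rx":0,"ry":0,"rz":-2,"claw":0},{"x":-184,"y":-79,"z":0,"rx":0,"ry":0,"rz":-3,"claw":0},{"x":-245,"y":-105,"z":0,"rx":0,"ry":0,"rz":-3.32,"claw":0},{"x":-307,"y":-131,"z":0,"rx":0,"ry":0,"rz":-3.32,"claw":0},{"x":-368,"y":-157,"z":0,"rx":0,"ry":0,"rz":-3.32,"claw":0},{"x":-429,"y":-184,"z":0,"rx":0,"ry":0,"rz":-3.32,"claw":0},{"x":-491,"y":-210,"z":0,"rx":0,"ry":0,"rz":-3.32,"claw":0},{"x":-552,"y":-236,"z":0,"rx":0,"ry":0,"rz":-3.32,"claw":0},{"x":-614,"y":-263,"z":0,"rx":0,"ry":0,"rz":-3.32,"claw":0}])

```text
time_s: 1.4
position: [0.6704, 0.1589, 0.2472]
tcp_rot: [[-1.0, 0.0, -0.001], [0.0, 1.0, 0.0], [0.001, 0.0, -1.0]]
force: [0.6, 1.5, -0.3]
opening: 0.997
grasp_force: 0.0
```

```bash
python3 -c "
from h import *
go(.6407,.1307,.25,90)
c=camera_params('wrist');p,d=capture('wrist');cv2.imwrite('pics/w2.png',p[:,:,::-1]);np.savez('w2.npz',p=p,d=d,**c);print(c['xyz'])"
```

```text
t 1.4 pos [0.6704 0.1589 0.2472] ya 90.0 shift [ 29.7 -28.3  -2.8] rz -0.0 F [ 0.6  1.5 -0.3] op 86.7 gf 0.0 tilt [-0.001  0.    -1.   ] j6 -86.0
[0.58759125 0.15893207 0.3844144 ]
```

View pics/w2.png

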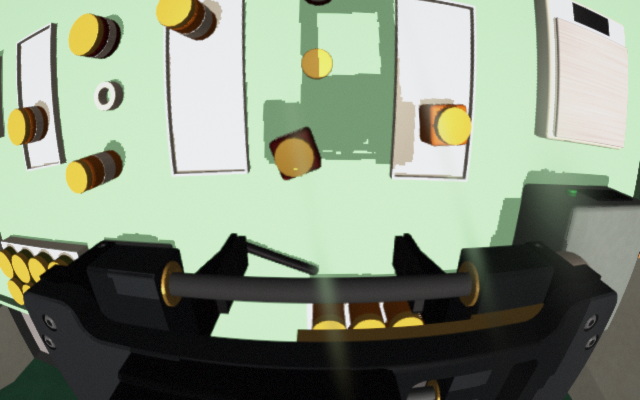

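The wrist view shows the square jar at (295,152), rotated, with its body corners visible. I'll measure its yaw and centre through the fisheye model.

```bash
cat >> h.py <<'E'
def fplane(uv,c,z):
    uv=np.atleast_2d(uv).astype(float);a=uv-[c['cx'],c['cy']];r=np.hypot(*a.T);th=r/c['fx'];q=np.sin(th)/np.maximum(r,1e-6)
    ray=np.c_[a[:,0]*q,-a[:,1]*q,-np.cos(th)]@np.asarray(c['orientation']).T
    return np.asarray(c['xyz'])+ray*((z-c['xyz'][2])/ray[:,2])[:,None]
E
python3 - <<'E'
from h import *
z=np.load('w2.npz');p=z['p'];c={k:z[k] for k in z}
hsv=cv2.cvtColor(p,cv2.COLOR_RGB2HSV)
def comp(m,u,v,w=40):
    o=np.zeros(m.shape,np.uint8);o[v-w:v+w,u-w:u+w]=m[v-w:v+w,u-w:u+w]>0
    o=cv2.morphologyEx(o,cv2.MORPH_OPEN,np.ones((3,3)))
    n,l,st,ce=cv2.connectedComponentsWithStats(o);i=l[v,u]
    return max(cv2.findContours((l==i).astype(np.uint8),0,1)[0],key=cv2.contourArea).reshape(-1,2)
notg=((hsv[...,0]<35)|(hsv[...,0]>95)|(hsv[...,1]<0))&(hsv[...,1]>60)
cn=comp(notg,295,152)
for zz in (0,.024,.048): print(zz,cv2.minAreaRect(fplane(cn,c,zz)[:,:2].astype(np.float32)))
hull=cv2.convexHull(cn);ap=cv2.approxPolyDP(hull,3,True).reshape(-1,2);print(ap.tolist());q=fplane(ap,c,.048)[:,:2]
e=np.roll(q,-1,0)-q;print(np.c_[np.hypot(*e.T)*1e3,np.degrees(np.arctan2(e[:,1],e[:,0]))%90].round(1).tolist())
gold=(hsv[...,0]>12)&(hsv[...,0]<35)&(hsv[...,1]>90)&(hsv[...,2]>110)
for n,u,v,h in [('sq',295,155,.062),('sqP',455,125,.066),('lid',317,63,.01),('tB',80,175,.085),('squat',90,35,.055)]:
    g=comp(gold,u,v);P=fplane(g,c,h)[:,:2].astype(np.float32);print(n,cv2.minEnclosingCircle(P),P.min(0),P.max(0))
E
```

```text
0 ((0.6479977369308472, 0.12790623307228088), (0.05480429157614708, 0.0567951463162899), 19.66164207458496)
0.024 ((0.6442263722419739, 0.12984326481819153), (0.051382724195718765, 0.05324927344918251), 19.661630630493164)
0.048 ((0.6404549479484558, 0.13178028166294098), (0.04796113446354866, 0.04970341548323631), 19.661523818969727)
[[308, 128], [320, 165], [284, 179], [270, 143]]
[[43.0, 17.6], [43.3, 21.4], [43.3, 19.6], [44.8, 20.9]]
sq ((0.6411506533622742, 0.13143303990364075), 0.021284399554133415) [0.6207668  0.11032438] [0.6616171  0.15176947]
sqP ((0.6030351519584656, 0.29949185252189636), 0.027468539774417877) [0.58015054 0.27868906] [0.62488556 0.32532582]
lid ((0.5349792838096619, 0.15513311326503754), 0.01902889646589756) [0.5165486  0.13663116] [0.5523509 0.1732972]
tB ((0.6515048146247864, -0.14797285199165344), 0.02140720933675766) [ 0.630594   -0.16906813] [ 0.6709703 -0.1274522]
squat ((1.6219778060913086, 0.1525782346725464), 1.424839735031128) [ 0.33215892 -1.2721566 ] [1.6257229 1.5773131]
```

```bash
python3 -c "
from h import *
go(.641,.1315,.04,109.7)"
```

```text
t 1.45 pos [0.6774 0.1517 0.2471] ya 89.7 shift [ 38.  -19.3 206.9] rz -3.34 F [ 6.  -3.1  1.1] op 86.8 gf 0.0 tilt [ 0.008 -0.005 -1.   ] j6 -86.0
```

Emit:
apply_moves(rows=[{"x":0,"y":0,"z":0,"rx":0,"ry":0,"rz":-1.5,"claw":0},{"x":0,"y":0,"z":0,"rx":0,"ry":0,"rz":-3.3,"claw":0},{"x":0,"y":0,"z":0,"rx":0,"ry":0,"rz":-3.3,"claw":0},{"x":0,"y":0,"z":0,"rx":0,"ry":0,"rz":-3.3,"claw":0}])

```text
time_s: 1.95
position: [0.669, 0.1607, 0.2473]
tcp_rot: [[-0.942, -0.336, -0.001], [-0.336, 0.942, -0.0], [0.001, 0.0, -1.0]]
force: [-0.6, 1.0, -0.4]
opening: 0.996
grasp_force: 0.0
```

```bash
python3 -c "
from h import *
go(.641,.1315,.04,109.7)"
```

```text
t 1.95 pos [0.669  0.1607 0.2473] ya 109.7 shift [ 36.1 -18.1 207.3] rz -0.01 F [-0.6  1.  -0.4] op 86.7 gf 0.0 tilt [-0.001 -0.    -1.   ] j6 -105.0
```

Emit:
apply_moves(rows=[{"x":18,"y":-9,"z":40,"rx":0,"ry":0,"rz":0,"claw":0},{"x":36,"y":-18,"z":85,"rx":0,"ry":0,"rz":0,"claw":0},{"x":36,"y":-18,"z":125,"rx":0,"ry":0,"rz":0,"claw":0},{"x":36,"y":-18,"z":125,"rx":0,"ry":0,"rz":0,"claw":0},{"x":36,"y":-18,"z":155,"rx":0,"ry":0,"rz":0,"claw":0},{"x":36,"y":-18,"z":180,"rx":0,"ry":0,"rz":0,"claw":0},{"x":36,"y":-18,"z":197,"rx":0,"ry":0,"rz":0,"claw":0},{"x":36,"y":-18,"z":207,"rx":0,"ry":0,"rz":0,"claw":0},{"x":36,"y":-18,"z":207,"rx":0,"ry":0,"rz":0,"claw":0},{"x":36,"y":-18,"z":207,"rx":0,"ry":0,"rz":0,"claw":0}])

```text
time_s: 3.2
position: [0.6423, 0.1314, 0.0415]
tcp_rot: [[-0.941, -0.339, 0.002], [-0.339, 0.941, 0.0], [-0.002, -0.001, -1.0]]
force: [0.9, -0.8, -0.1]
opening: 1.002
grasp_force: 0.0
```

Emit:
apply_moves(rows=[{"x":0,"y":0,"z":0,"rx":0,"ry":0,"rz":0,"claw":120},{"x":0,"y":0,"z":0,"rx":0,"ry":0,"rz":0,"claw":200},{"x":0,"y":0,"z":0,"rx":0,"ry":0,"rz":0,"claw":255},{"x":0,"y":0,"z":0,"rx":0,"ry":0,"rz":0,"claw":255},{"x":0,"y":0,"z":0,"rx":0,"ry":0,"rz":0,"claw":255},{"x":0,"y":0,"z":0,"rx":0,"ry":0,"rz":0,"claw":255}])

```text
time_s: 3.95
position: [0.6415, 0.1313, 0.0405]
tcp_rot: [[-0.941, -0.339, -0.0], [-0.339, 0.941, -0.0], [0.0, -0.0, -1.0]]
force: [-0.3, -1.0, 0.7]
opening: 0.55
grasp_force: 30.0
```

```bash
python3 -c "
from h import *
go(.508,.304,.15,88.9)"
```

```text
t 3.95 pos [0.6415 0.1313 0.0405] ya 109.8 shift [  67.2  207.7 -109.5] rz 3.48 F [-0.3 -1.   0.7] op 47.8 gf 30.0 tilt [-0. -0. -1.] j6 -108.0
```

Emit:
apply_moves(rows=[{"x":0,"y":0,"z":-15,"rx":0,"ry":0,"rz":0,"claw":255},{"x":0,"y":0,"z":-45,"rx":0,"ry":0,"rz":0,"claw":255},{"x":0,"y":0,"z":-85,"rx":0,"ry":0,"rz":0,"claw":255},{"x":15,"y":45,"z":-110,"rx":0,"ry":0,"rz":1,"claw":255},{"x":33,"y":100,"z":-110,"rx":0,"ry":0,"rz":2,"claw":255},{"x":50,"y":155,"z":-110,"rx":0,"ry":0,"rz":3,"claw":255},{"x":62,"y":190,"z":-110,"rx":0,"ry":0,"rz":3.48,"claw":255},{"x":67,"y":208,"z":-110,"rx":0,"ry":0,"rz":3.48,"claw":255},{"x":67,"y":208,"z":-110,"rx":0,"ry":0,"rz":3.48,"claw":255},{"x":67,"y":208,"z":-110,"rx":0,"ry":0,"rz":3.48,"claw":255}])

```text
time_s: 5.2
position: [0.5094, 0.3035, 0.1508]
tcp_rot: [[-1.0, 0.02, 0.001], [0.02, 1.0, -0.0], [-0.001, -0.0, -1.0]]
force: [0.3, 0.1, -1.2]
opening: 0.548
grasp_force: 30.0
```

```bash
python3 -c "
from h import *
go(.508,.304,.0445,88.9)"
```

```text
t 5.2 pos [0.5094 0.3035 0.1508] ya 88.9 shift [  1.6   0.5 106.3] rz -0.0 F [ 0.3  0.1 -1.2] op 47.7 gf 30.0 tilt [ 0.001 -0.    -1.   ] j6 -69.0
```

Lower to about 5 mm above the floor, then creep down.

Emit:
apply_moves(rows=[{"x":1.5,"y":0.5,"z":25,"rx":0,"ry":0,"rz":0,"claw":255},{"x":1.5,"y":0.5,"z":50,"rx":0,"ry":0,"rz":0,"claw":255},{"x":1.5,"y":0.5,"z":75,"rx":0,"ry":0,"rz":0,"claw":255},{"x":1.5,"y":0.5,"z":90,"rx":0,"ry":0,"rz":0,"claw":255},{"x":1.5,"y":0.5,"z":98,"rx":0,"ry":0,"rz":0,"claw":255},{"x":1.5,"y":0.5,"z":101,"rx":0,"ry":0,"rz":0,"claw":255},{"x":1.5,"y":0.5,"z":102,"rx":0,"ry":0,"rz":0,"claw":255},{"x":1.5,"y":0.5,"z":103,"rx":0,"ry":0,"rz":0,"claw":255},{"x":1.5,"y":0.5,"z":104,"rx":0,"ry":0,"rz":0,"claw":255},{"x":1.5,"y":0.5,"z":104.5,"rx":0,"ry":0,"rz":0,"claw":255}])

```text
time_s: 6.45
position: [0.5066, 0.3051, 0.0463]
tcp_rot: [[-1.0, 0.019, 0.0], [0.019, 1.0, 0.0], [-0.0, 0.0, -1.0]]
force: [-0.3, 0.3, -1.6]
opening: 0.55
grasp_force: 30.0
```

Emit:
apply_moves(rows=[{"x":0,"y":0,"z":0.5,"rx":0,"ry":0,"rz":0,"claw":255},{"x":0,"y":0,"z":1,"rx":0,"ry":0,"rz":0,"claw":255},{"x":0,"y":0,"z":1,"rx":0,"ry":0,"rz":0,"claw":255}])

```text
time_s: 6.82
position: [0.5065, 0.3049, 0.045]
tcp_rot: [[-1.0, 0.019, -0.0], [0.019, 1.0, -0.0], [0.0, -0.0, -1.0]]
force: [0.7, 0.6, -2.4]
opening: 0.551
grasp_force: 30.0
```

Emit:
apply_moves(rows=[{"x":0,"y":0,"z":0.5,"rx":0,"ry":0,"rz":0,"claw":255},{"x":0,"y":0,"z":0.5,"rx":0,"ry":0,"rz":0,"claw":255},{"x":0,"y":0,"z":1,"rx":0,"ry":0,"rz":0,"claw":255},{"x":0,"y":0,"z":1,"rx":0,"ry":0,"rz":0,"claw":255}])

```text
time_s: 7.32
position: [0.5066, 0.3049, 0.0445]
tcp_rot: [[-1.0, 0.019, 0.0], [0.019, 1.0, 0.0], [-0.0, 0.0, -1.0]]
force: [-1.0, -0.2, 3.5]
opening: 0.549
grasp_force: 30.0
```

Emit:
apply_moves(rows=[{"x":0,"y":0,"z":0,"rx":0,"ry":0,"rz":0,"claw":80},{"x":0,"y":0,"z":0,"rx":0,"ry":0,"rz":0,"claw":40},{"x":0,"y":0,"z":0,"rx":0,"ry":0,"rz":0,"claw":0},{"x":0,"y":0,"z":0,"rx":0,"ry":0,"rz":0,"claw":0},{"x":0,"y":0,"z":0,"rx":0,"ry":0,"rz":0,"claw":0},{"x":0,"y":0,"z":-20,"rx":0,"ry":0,"rz":0,"claw":0},{"x":0,"y":0,"z":-60,"rx":0,"ry":0,"rz":0,"claw":0},{"x":0,"y":0,"z":-110,"rx":0,"ry":0,"rz":0,"claw":0},{"x":0,"y":0,"z":-150,"rx":0,"ry":0,"rz":0,"claw":0},{"x":0,"y":0,"z":-150,"rx":0,"ry":0,"rz":0,"claw":0}])

```text
time_s: 8.57
position: [0.5087, 0.3058, 0.1978]
tcp_rot: [[-1.0, 0.019, 0.008], [0.019, 1.0, 0.003], [-0.008, 0.003, -1.0]]
force: [0.4, 0.1, -0.7]
opening: 1.001
grasp_force: 0.0
```

```bash
python3 -c "
from h import *
go(.4366,.156,.15,90)
p,d=capture('wrist');cv2.imwrite('pics/w3.png',p[:,:,::-1])"
```

```text
t 8.57 pos [0.5087 0.3058 0.1978] ya 88.9 shift [  69.7 -151.3   46.8] rz -0.18 F [ 0.4  0.1 -0.7] op 87.1 gf 0.0 tilt [ 0.008  0.003 -1.   ] j6 -69.0
```

View pics/w3.png

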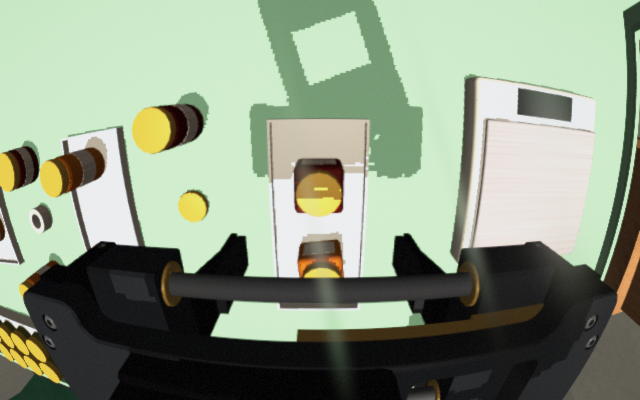

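The square jar stands straight in its tray at (320,190), clear of the packed one at (320,260). Next is the near tall jar.

Emit:
apply_moves(rows=[{"x":20,"y":-45,"z":0,"rx":0,"ry":0,"rz":-0.18,"claw":0},{"x":42,"y":-95,"z":15,"rx":0,"ry":0,"rz":-0.18,"claw":0},{"x":60,"y":-135,"z":35,"rx":0,"ry":0,"rz":-0.18,"claw":0},{"x":67,"y":-150,"z":45,"rx":0,"ry":0,"rz":-0.18,"claw":0},{"x":67,"y":-150,"z":45,"rx":0,"ry":0,"rz":-0.18,"claw":0},{"x":67,"y":-150,"z":45,"rx":0,"ry":0,"rz":-0.18,"claw":0},{"x":67,"y":-150,"z":45,"rx":0,"ry":0,"rz":-0.18,"claw":0}])

```text
time_s: 9.5
position: [0.4375, 0.157, 0.1492]
tcp_rot: [[-1.0, -0.001, 0.001], [-0.001, 1.0, 0.0], [-0.001, 0.0, -1.0]]
force: [-0.6, -0.1, 1.0]
opening: 1.003
grasp_force: 0.0
```

```bash
python3 -c "
from h import *
go(.4366,.156,.06,90)"
```

```text
t 9.5 pos [0.4375 0.157  0.1492] ya 90.1 shift [ 1.  -1.  89.2] rz 0.01 F [-0.6 -0.1  1. ] op 87.3 gf 0.0 tilt [ 0.001  0.    -1.   ] j6 -84.0
```

Emit:
apply_moves(rows=[{"x":1,"y":-1,"z":25,"rx":0,"ry":0,"rz":0,"claw":0},{"x":1,"y":-1,"z":50,"rx":0,"ry":0,"rz":0,"claw":0},{"x":1,"y":-1,"z":72,"rx":0,"ry":0,"rz":0,"claw":0},{"x":1,"y":-1,"z":85,"rx":0,"ry":0,"rz":0,"claw":0},{"x":1,"y":-1,"z":89,"rx":0,"ry":0,"rz":0,"claw":0},{"x":1,"y":-1,"z":89,"rx":0,"ry":0,"rz":0,"claw":0},{"x":1,"y":-1,"z":89,"rx":0,"ry":0,"rz":0,"claw":120},{"x":1,"y":-1,"z":89,"rx":0,"ry":0,"rz":0,"claw":200},{"x":1,"y":-1,"z":89,"rx":0,"ry":0,"rz":0,"claw":255},{"x":1,"y":-1,"z":89,"rx":0,"ry":0,"rz":0,"claw":255}])

```text
time_s: 10.75
position: [0.4358, 0.1552, 0.0602]
tcp_rot: [[-1.0, 0.0, 0.0], [0.0, 1.0, 0.0], [-0.0, 0.0, -1.0]]
force: [0.3, 0.8, 0.7]
opening: 0.633
grasp_force: 0.0
```

Emit:
apply_moves(rows=[{"x":0,"y":0,"z":0,"rx":0,"ry":0,"rz":0,"claw":255},{"x":0,"y":0,"z":0,"rx":0,"ry":0,"rz":0,"claw":255},{"x":0,"y":0,"z":0,"rx":0,"ry":0,"rz":0,"claw":255}])

```text
time_s: 11.12
position: [0.4358, 0.1553, 0.0601]
tcp_rot: [[-1.0, 0.0, 0.0], [0.0, 1.0, 0.0], [-0.0, 0.0, -1.0]]
force: [-0.1, 1.3, 1.7]
opening: 0.499
grasp_force: 30.0
```

```bash
python3 -c "
from h import *
a=np.radians(1.14)
print(.5504+np.array([.072,0])*np.cos(a),.0135+np.array([.072,0])*np.sin(a))
go(.6224,.0149,.19,91.1)"
```

```text
[0.62238575 0.5504    ] [0.01493247 0.0135    ]
t 11.12 pos [0.4358 0.1553 0.0601] ya 90.0 shift [-186.7 -140.4 -129.9] rz -0.19 F [-0.1  1.3  1.7] op 43.4 gf 30.0 tilt [ 0.  0. -1.] j6 -84.0
```

Emit:
apply_moves(rows=[{"x":0,"y":0,"z":-15,"rx":0,"ry":0,"rz":0,"claw":255},{"x":0,"y":0,"z":-50,"rx":0,"ry":0,"rz":0,"claw":255},{"x":0,"y":0,"z":-95,"rx":0,"ry":0,"rz":0,"claw":255},{"x":-30,"y":-23,"z":-125,"rx":0,"ry":0,"rz":0,"claw":255},{"x":-70,"y":-53,"z":-130,"rx":0,"ry":0,"rz":-0.2,"claw":255},{"x":-115,"y":-86,"z":-130,"rx":0,"ry":0,"rz":-0.2,"claw":255},{"x":-155,"y":-117,"z":-130,"rx":0,"ry":0,"rz":-0.2,"claw":255},{"x":-180,"y":-135,"z":-130,"rx":0,"ry":0,"rz":-0.2,"claw":255},{"x":-187,"y":-140,"z":-130,"rx":0,"ry":0,"rz":-0.2,"claw":255},{"x":-187,"y":-140,"z":-130,"rx":0,"ry":0,"rz":-0.2,"claw":255}])

```text
time_s: 12.38
position: [0.6214, 0.0155, 0.1891]
tcp_rot: [[-1.0, -0.021, -0.003], [-0.021, 1.0, 0.001], [0.003, 0.001, -1.0]]
force: [-0.3, 0.7, -2.9]
opening: 0.499
grasp_force: 30.0
```

Emit:
apply_moves(rows=[{"x":0,"y":0,"z":0,"rx":0,"ry":0,"rz":0,"claw":255},{"x":0,"y":0,"z":0,"rx":0,"ry":0,"rz":0,"claw":255}])

```text
time_s: 12.62
position: [0.6216, 0.0163, 0.1901]
tcp_rot: [[-1.0, -0.022, -0.001], [-0.022, 1.0, 0.0], [0.001, 0.0, -1.0]]
force: [0.5, -0.5, -1.3]
opening: 0.503
grasp_force: 30.0
```

```bash
python3 -c "
from h import *
go(.6224,.0149,.0641,91.1)"
```

```text
t 12.62 pos [0.6216 0.0163 0.1901] ya 91.3 shift [ -0.9  -1.4 126. ] rz 0.03 F [ 0.5 -0.5 -1.3] op 43.8 gf 30.0 tilt [-0.001  0.    -1.   ] j6 -100.0
```

Emit:
apply_moves(rows=[{"x":-1,"y":-1,"z":30,"rx":0,"ry":0,"rz":0,"claw":255},{"x":-1,"y":-1,"z":65,"rx":0,"ry":0,"rz":0,"claw":255},{"x":-1,"y":-1,"z":95,"rx":0,"ry":0,"rz":0,"claw":255},{"x":-1,"y":-1,"z":112,"rx":0,"ry":0,"rz":0,"claw":255},{"x":-1,"y":-1,"z":119,"rx":0,"ry":0,"rz":0,"claw":255},{"x":-1,"y":-1,"z":122,"rx":0,"ry":0,"rz":0,"claw":255},{"x":-1,"y":-1,"z":123,"rx":0,"ry":0,"rz":0,"claw":255},{"x":-1,"y":-1,"z":124,"rx":0,"ry":0,"rz":0,"claw":255},{"x":-1,"y":-1,"z":125,"rx":0,"ry":0,"rz":0,"claw":255},{"x":-1,"y":-1,"z":125,"rx":0,"ry":0,"rz":0,"claw":255}])

```text
time_s: 13.88
position: [0.6238, 0.0142, 0.0652]
tcp_rot: [[-1.0, -0.021, 0.0], [-0.021, 1.0, -0.0], [-0.0, -0.0, -1.0]]
force: [0.4, -0.0, -1.5]
opening: 0.499
grasp_force: 30.0
```

Emit:
apply_moves(rows=[{"x":0,"y":0,"z":0.5,"rx":0,"ry":0,"rz":0,"claw":255},{"x":0,"y":0,"z":1,"rx":0,"ry":0,"rz":0,"claw":255},{"x":0,"y":0,"z":1,"rx":0,"ry":0,"rz":0,"claw":255}])

```text
time_s: 14.25
position: [0.6238, 0.0142, 0.0642]
tcp_rot: [[-1.0, -0.021, 0.0], [-0.021, 1.0, -0.0], [-0.0, -0.0, -1.0]]
force: [-0.3, -0.1, -1.6]
opening: 0.5
grasp_force: 30.0
```

Emit:
apply_moves(rows=[{"x":0,"y":0,"z":0.5,"rx":0,"ry":0,"rz":0,"claw":255},{"x":0,"y":0,"z":0.5,"rx":0,"ry":0,"rz":0,"claw":255},{"x":0,"y":0,"z":0.8,"rx":0,"ry":0,"rz":0,"claw":255},{"x":0,"y":0,"z":0.8,"rx":0,"ry":0,"rz":0,"claw":255}])

```text
time_s: 14.75
position: [0.6238, 0.0142, 0.0641]
tcp_rot: [[-1.0, -0.021, 0.0], [-0.021, 1.0, -0.0], [-0.0, -0.0, -1.0]]
force: [-2.6, 0.6, 5.8]
opening: 0.496
grasp_force: 30.0
```

Emit:
apply_moves(rows=[{"x":0,"y":0,"z":0,"rx":0,"ry":0,"rz":0,"claw":90},{"x":0,"y":0,"z":0,"rx":0,"ry":0,"rz":0,"claw":45},{"x":0,"y":0,"z":0,"rx":0,"ry":0,"rz":0,"claw":0},{"x":0,"y":0,"z":0,"rx":0,"ry":0,"rz":0,"claw":0},{"x":0,"y":0,"z":0,"rx":0,"ry":0,"rz":0,"claw":0},{"x":0,"y":0,"z":-20,"rx":0,"ry":0,"rz":0,"claw":0},{"x":0,"y":0,"z":-60,"rx":0,"ry":0,"rz":0,"claw":0},{"x":0,"y":0,"z":-100,"rx":0,"ry":0,"rz":0,"claw":0},{"x":0,"y":0,"z":-110,"rx":0,"ry":0,"rz":0,"claw":0},{"x":0,"y":0,"z":-110,"rx":0,"ry":0,"rz":0,"claw":0}])

```text
time_s: 16.0
position: [0.624, 0.0142, 0.1744]
tcp_rot: [[-1.0, -0.021, 0.002], [-0.021, 1.0, -0.0], [-0.002, -0.0, -1.0]]
force: [-0.7, -0.8, 0.3]
opening: 1.002
grasp_force: 0.0
```

```bash
python3 -c "
from h import *
go(.65,-.148,.15,90)"
```

```text
t 16.0 pos [0.624  0.0142 0.1744] ya 91.2 shift [ -22.6 -162.7   24.5] rz 0.2 F [-0.7 -0.8  0.3] op 87.2 gf 0.0 tilt [ 0.002 -0.    -1.   ] j6 -100.0
```

Emit:
apply_moves(rows=[{"x":-7,"y":-45,"z":0,"rx":0,"ry":0,"rz":0.2,"claw":0},{"x":-14,"y":-95,"z":10,"rx":0,"ry":0,"rz":0.2,"claw":0},{"x":-20,"y":-140,"z":20,"rx":0,"ry":0,"rz":0.2,"claw":0},{"x":-23,"y":-163,"z":25,"rx":0,"ry":0,"rz":0.2,"claw":0},{"x":-23,"y":-163,"z":25,"rx":0,"ry":0,"rz":0.2,"claw":0},{"x":-23,"y":-163,"z":25,"rx":0,"ry":0,"rz":0.2,"claw":0},{"x":-23,"y":-163,"z":25,"rx":0,"ry":0,"rz":0.2,"claw":0}])

```text
time_s: 16.88
position: [0.65, -0.1463, 0.1486]
tcp_rot: [[-1.0, -0.002, -0.0], [-0.002, 1.0, 0.0], [0.0, 0.0, -1.0]]
force: [-0.1, 0.2, 0.2]
opening: 1.0
grasp_force: 0.0
```

```bash
python3 -c "
from h import *
go(.65,-.148,.06,90)"
```

```text
t 16.88 pos [ 0.65   -0.1463  0.1486] ya 90.1 shift [ 0.  -1.7 88.6] rz 0.02 F [-0.1  0.2  0.2] op 87.0 gf 0.0 tilt [-0.  0. -1.] j6 -112.0
```

Emit:
apply_moves(rows=[{"x":0,"y":-1.5,"z":25,"rx":0,"ry":0,"rz":0,"claw":0},{"x":0,"y":-1.5,"z":50,"rx":0,"ry":0,"rz":0,"claw":0},{"x":0,"y":-1.5,"z":72,"rx":0,"ry":0,"rz":0,"claw":0},{"x":0,"y":-1.5,"z":85,"rx":0,"ry":0,"rz":0,"claw":0},{"x":0,"y":-1.5,"z":89,"rx":0,"ry":0,"rz":0,"claw":0},{"x":0,"y":-1.5,"z":89,"rx":0,"ry":0,"rz":0,"claw":0},{"x":0,"y":-1.5,"z":89,"rx":0,"ry":0,"rz":0,"claw":120},{"x":0,"y":-1.5,"z":89,"rx":0,"ry":0,"rz":0,"claw":200},{"x":0,"y":-1.5,"z":89,"rx":0,"ry":0,"rz":0,"claw":255},{"x":0,"y":-1.5,"z":89,"rx":0,"ry":0,"rz":0,"claw":255}])

```text
time_s: 18.12
position: [0.6502, -0.1498, 0.0594]
tcp_rot: [[-1.0, 0.0, 0.0], [0.0, 1.0, -0.0], [-0.0, -0.0, -1.0]]
force: [-0.5, -0.2, -0.4]
opening: 0.63
grasp_force: 0.0
```

Emit:
apply_moves(rows=[{"x":0,"y":0,"z":0,"rx":0,"ry":0,"rz":0,"claw":255},{"x":0,"y":0,"z":0,"rx":0,"ry":0,"rz":0,"claw":255},{"x":0,"y":0,"z":0,"rx":0,"ry":0,"rz":0,"claw":255}])

```text
time_s: 18.5
position: [0.6501, -0.1497, 0.0593]
tcp_rot: [[-1.0, 0.0, -0.0], [0.0, 1.0, 0.0], [0.0, 0.0, -1.0]]
force: [0.3, 0.8, -0.2]
opening: 0.505
grasp_force: 30.0
```

```bash
python3 -c "
from h import *
go(.5484,.0125,.21,91.1)"
```

```text
t 18.5 pos [ 0.6501 -0.1497  0.0593] ya 90.0 shift [ 101.7  162.2 -150.7] rz -0.18 F [ 0.3  0.8 -0.2] op 43.9 gf 30.0 tilt [-0.  0. -1.] j6 -113.0
```

Emit:
apply_moves(rows=[{"x":0,"y":0,"z":-15,"rx":0,"ry":0,"rz":0,"claw":255},{"x":0,"y":0,"z":-50,"rx":0,"ry":0,"rz":0,"claw":255},{"x":0,"y":0,"z":-95,"rx":0,"ry":0,"rz":0,"claw":255},{"x":10,"y":15,"z":-135,"rx":0,"ry":0,"rz":0,"claw":255},{"x":35,"y":55,"z":-150,"rx":0,"ry":0,"rz":-0.2,"claw":255},{"x":65,"y":104,"z":-150,"rx":0,"ry":0,"rz":-0.2,"claw":255},{"x":90,"y":144,"z":-150,"rx":0,"ry":0,"rz":-0.2,"claw":255},{"x":101,"y":162,"z":-150,"rx":0,"ry":0,"rz":-0.2,"claw":255},{"x":101,"y":162,"z":-150,"rx":0,"ry":0,"rz":-0.2,"claw":255},{"x":101,"y":162,"z":-150,"rx":0,"ry":0,"rz":-0.2,"claw":255}])

```text
time_s: 19.75
position: [0.5508, 0.011, 0.2097]
tcp_rot: [[-1.0, -0.02, 0.003], [-0.02, 1.0, -0.001], [-0.003, -0.001, -1.0]]
force: [0.4, -0.3, -1.3]
opening: 0.503
grasp_force: 30.0
```

Emit:
apply_moves(rows=[{"x":0,"y":0,"z":0,"rx":0,"ry":0,"rz":0,"claw":255},{"x":0,"y":0,"z":0,"rx":0,"ry":0,"rz":0,"claw":255}])

```text
time_s: 20.0
position: [0.5498, 0.0113, 0.2091]
tcp_rot: [[-1.0, -0.019, 0.0], [-0.019, 1.0, -0.0], [-0.0, -0.0, -1.0]]
force: [-0.2, 0.3, -2.3]
opening: 0.502
grasp_force: 30.0
```

```bash
python3 -c "
from h import *
go(.5482,.0125,.0633,91.1)"
```

```text
t 20.0 pos [0.5498 0.0113 0.2091] ya 91.1 shift [  1.6   1.3 145.8] rz 0.0 F [-0.2  0.3 -2.3] op 43.6 gf 30.0 tilt [ 0. -0. -1.] j6 -102.0
```

Emit:
apply_moves(rows=[{"x":1.5,"y":1,"z":35,"rx":0,"ry":0,"rz":0,"claw":255},{"x":1.5,"y":1,"z":75,"rx":0,"ry":0,"rz":0,"claw":255},{"x":1.5,"y":1,"z":110,"rx":0,"ry":0,"rz":0,"claw":255},{"x":1.5,"y":1,"z":130,"rx":0,"ry":0,"rz":0,"claw":255},{"x":1.5,"y":1,"z":138,"rx":0,"ry":0,"rz":0,"claw":255},{"x":1.5,"y":1,"z":141,"rx":0,"ry":0,"rz":0,"claw":255},{"x":1.5,"y":1,"z":143,"rx":0,"ry":0,"rz":0,"claw":255},{"x":1.5,"y":1,"z":144,"rx":0,"ry":0,"rz":0,"claw":255},{"x":1.5,"y":1,"z":145,"rx":0,"ry":0,"rz":0,"claw":255},{"x":1.5,"y":1,"z":145,"rx":0,"ry":0,"rz":0,"claw":255}])

```text
time_s: 21.25
position: [0.5477, 0.0132, 0.0645]
tcp_rot: [[-1.0, -0.021, 0.0], [-0.021, 1.0, -0.0], [-0.0, -0.0, -1.0]]
force: [0.4, -0.2, -1.1]
opening: 0.495
grasp_force: 30.0
```

Emit:
apply_moves(rows=[{"x":0,"y":0,"z":0.5,"rx":0,"ry":0,"rz":0,"claw":255},{"x":0,"y":0,"z":0.5,"rx":0,"ry":0,"rz":0,"claw":255}])

```text
time_s: 21.5
position: [0.5476, 0.0132, 0.0638]
tcp_rot: [[-1.0, -0.021, 0.0], [-0.021, 1.0, -0.0], [-0.0, -0.0, -1.0]]
force: [0.4, 0.0, -2.1]
opening: 0.499
grasp_force: 30.0
```

Emit:
apply_moves(rows=[{"x":0,"y":0,"z":0.5,"rx":0,"ry":0,"rz":0,"claw":255},{"x":0,"y":0,"z":0.5,"rx":0,"ry":0,"rz":0,"claw":255},{"x":0,"y":0,"z":0.9,"rx":0,"ry":0,"rz":0,"claw":255},{"x":0,"y":0,"z":0.9,"rx":0,"ry":0,"rz":0,"claw":255}])

```text
time_s: 22.0
position: [0.5477, 0.0132, 0.0632]
tcp_rot: [[-1.0, -0.021, 0.0], [-0.021, 1.0, -0.0], [-0.0, -0.0, -1.0]]
force: [0.0, 0.1, 2.9]
opening: 0.5
grasp_force: 30.0
```

Emit:
apply_moves(rows=[{"x":0,"y":0,"z":0,"rx":0,"ry":0,"rz":0,"claw":90},{"x":0,"y":0,"z":0,"rx":0,"ry":0,"rz":0,"claw":45},{"x":0,"y":0,"z":0,"rx":0,"ry":0,"rz":0,"claw":0},{"x":0,"y":0,"z":0,"rx":0,"ry":0,"rz":0,"claw":0},{"x":0,"y":0,"z":0,"rx":0,"ry":0,"rz":0,"claw":0},{"x":0,"y":0,"z":-20,"rx":0,"ry":0,"rz":0,"claw":0},{"x":0,"y":0,"z":-60,"rx":0,"ry":0,"rz":0,"claw":0},{"x":0,"y":0,"z":-100,"rx":0,"ry":0,"rz":0,"claw":0},{"x":0,"y":0,"z":-110,"rx":0,"ry":0,"rz":0,"claw":0},{"x":0,"y":0,"z":-110,"rx":0,"ry":0,"rz":0,"claw":0}])

```text
time_s: 23.25
position: [0.5477, 0.0132, 0.1731]
tcp_rot: [[-1.0, -0.021, 0.001], [-0.021, 1.0, -0.0], [-0.001, -0.0, -1.0]]
force: [-1.3, -0.2, -0.3]
opening: 1.002
grasp_force: 0.0
```

```bash
python3 -c "
from h import *
go(.463,-.149,.12,90)"
```

```text
t 23.25 pos [0.5477 0.0132 0.1731] ya 91.2 shift [  88.1 -160.4   53.1] rz 0.2 F [-1.3 -0.2 -0.3] op 87.2 gf 0.0 tilt [ 0.001 -0.    -1.   ] j6 -102.0
```

Emit:
apply_moves(rows=[{"x":22,"y":-40,"z":0,"rx":0,"ry":0,"rz":0.2,"claw":0},{"x":48,"y":-88,"z":0,"rx":0,"ry":0,"rz":0.2,"claw":0},{"x":74,"y":-135,"z":15,"rx":0,"ry":0,"rz":0.2,"claw":0},{"x":88,"y":-160,"z":40,"rx":0,"ry":0,"rz":0.2,"claw":0},{"x":88,"y":-160,"z":53,"rx":0,"ry":0,"rz":0.2,"claw":0},{"x":88,"y":-160,"z":53,"rx":0,"ry":0,"rz":0.2,"claw":0},{"x":88,"y":-160,"z":53,"rx":0,"ry":0,"rz":0.2,"claw":0}])

```text
time_s: 24.12
position: [0.4634, -0.1477, 0.1198]
tcp_rot: [[-1.0, -0.001, -0.0], [-0.001, 1.0, 0.0], [0.0, 0.0, -1.0]]
force: [-0.0, 0.4, -0.2]
opening: 1.001
grasp_force: 0.0
```

```bash
python3 -c "
from h import *
go(.463,-.149,.042,90)"
```

```text
t 24.12 pos [ 0.4634 -0.1477  0.1198] ya 90.1 shift [ 0.4 -1.3 77.8] rz 0.01 F [-0.   0.4 -0.2] op 87.1 gf 0.0 tilt [-0.  0. -1.] j6 -121.0
```

Emit:
apply_moves(rows=[{"x":0.5,"y":-1.5,"z":25,"rx":0,"ry":0,"rz":0,"claw":0},{"x":0.5,"y":-1.5,"z":50,"rx":0,"ry":0,"rz":0,"claw":0},{"x":0.5,"y":-1.5,"z":68,"rx":0,"ry":0,"rz":0,"claw":0},{"x":0.5,"y":-1.5,"z":77,"rx":0,"ry":0,"rz":0,"claw":0},{"x":0.5,"y":-1.5,"z":77,"rx":0,"ry":0,"rz":0,"claw":0},{"x":0.5,"y":-1.5,"z":77,"rx":0,"ry":0,"rz":0,"claw":40},{"x":0.5,"y":-1.5,"z":77,"rx":0,"ry":0,"rz":0,"claw":120},{"x":0.5,"y":-1.5,"z":77,"rx":0,"ry":0,"rz":0,"claw":200},{"x":0.5,"y":-1.5,"z":77,"rx":0,"ry":0,"rz":0,"claw":255},{"x":0.5,"y":-1.5,"z":77,"rx":0,"ry":0,"rz":0,"claw":255}])

```text
time_s: 25.38
position: [0.4626, -0.1502, 0.0432]
tcp_rot: [[-1.0, 0.0, 0.001], [0.0, 1.0, -0.0], [-0.001, -0.0, -1.0]]
force: [-0.8, -0.2, 3.9]
opening: 0.683
grasp_force: 30.0
```

Emit:
apply_moves(rows=[{"x":0,"y":0,"z":0,"rx":0,"ry":0,"rz":0,"claw":255},{"x":0,"y":0,"z":0,"rx":0,"ry":0,"rz":0,"claw":255}])

```text
time_s: 25.62
position: [0.4627, -0.1502, 0.0432]
tcp_rot: [[-1.0, 0.0, 0.001], [0.0, 1.0, -0.0], [-0.001, -0.0, -1.0]]
force: [-1.4, -0.1, 5.2]
opening: 0.683
grasp_force: 30.0
```

```bash
python3 -c "
from h import *
go(.473,-.3165,.15,93.3)"
```

```text
t 25.62 pos [ 0.4627 -0.1502  0.0432] ya 90.0 shift [ -10.4 -166.3 -106.8] rz -0.55 F [-1.4 -0.1  5.2] op 59.4 gf 30.0 tilt [ 0.001 -0.    -1.   ] j6 -121.0
```

Emit:
apply_moves(rows=[{"x":0,"y":0,"z":-15,"rx":0,"ry":0,"rz":0,"claw":255},{"x":0,"y":0,"z":-45,"rx":0,"ry":0,"rz":0,"claw":255},{"x":0,"y":0,"z":-85,"rx":0,"ry":0,"rz":0,"claw":255},{"x":-2,"y":-30,"z":-107,"rx":0,"ry":0,"rz":0,"claw":255},{"x":-5,"y":-75,"z":-107,"rx":0,"ry":0,"rz":-0.55,"claw":255},{"x":-8,"y":-120,"z":-107,"rx":0,"ry":0,"rz":-0.55,"claw":255},{"x":-10,"y":-153,"z":-107,"rx":0,"ry":0,"rz":-0.55,"claw":255},{"x":-10,"y":-166,"z":-107,"rx":0,"ry":0,"rz":-0.55,"claw":255},{"x":-10,"y":-166,"z":-107,"rx":0,"ry":0,"rz":-0.55,"claw":255},{"x":-10,"y":-166,"z":-107,"rx":0,"ry":0,"rz":-0.55,"claw":255}])

```text
time_s: 26.88
position: [0.4718, -0.3141, 0.1496]
tcp_rot: [[-0.998, -0.058, -0.002], [-0.058, 0.998, 0.002], [0.002, 0.002, -1.0]]
force: [-0.3, 1.3, -2.9]
opening: 0.685
grasp_force: 30.0
```

Emit:
apply_moves(rows=[{"x":0,"y":0,"z":0,"rx":0,"ry":0,"rz":0,"claw":255},{"x":0,"y":0,"z":0,"rx":0,"ry":0,"rz":0,"claw":255}])

```text
time_s: 27.12
position: [0.4725, -0.3151, 0.1499]
tcp_rot: [[-0.998, -0.059, -0.0], [-0.059, 0.998, 0.0], [0.0, 0.0, -1.0]]
force: [-0.2, 0.4, -2.0]
opening: 0.687
grasp_force: 30.0
```

```bash
python3 -c "
from h import *
go(.473,-.3165,.0472,93.3)"
```

```text
t 27.12 pos [ 0.4725 -0.3151  0.1499] ya 93.4 shift [ -0.4  -1.5 102.7] rz 0.01 F [-0.2  0.4 -2. ] op 59.7 gf 30.0 tilt [-0.  0. -1.] j6 -138.0
```

Emit:
apply_moves(rows=[{"x":0,"y":-1.5,"z":25,"rx":0,"ry":0,"rz":0,"claw":255},{"x":0,"y":-1.5,"z":50,"rx":0,"ry":0,"rz":0,"claw":255},{"x":0,"y":-1.5,"z":75,"rx":0,"ry":0,"rz":0,"claw":255},{"x":0,"y":-1.5,"z":90,"rx":0,"ry":0,"rz":0,"claw":255},{"x":0,"y":-1.5,"z":96,"rx":0,"ry":0,"rz":0,"claw":255},{"x":0,"y":-1.5,"z":98,"rx":0,"ry":0,"rz":0,"claw":255},{"x":0,"y":-1.5,"z":99,"rx":0,"ry":0,"rz":0,"claw":255},{"x":0,"y":-1.5,"z":100,"rx":0,"ry":0,"rz":0,"claw":255},{"x":0,"y":-1.5,"z":101,"rx":0,"ry":0,"rz":0,"claw":255},{"x":0,"y":-1.5,"z":101,"rx":0,"ry":0,"rz":0,"claw":255}])

```text
time_s: 28.38
position: [0.4725, -0.3176, 0.049]
tcp_rot: [[-0.998, -0.057, 0.0], [-0.057, 0.998, -0.0], [-0.0, -0.0, -1.0]]
force: [0.0, 0.2, -1.8]
opening: 0.685
grasp_force: 30.0
```

Emit:
apply_moves(rows=[{"x":0,"y":0,"z":0.5,"rx":0,"ry":0,"rz":0,"claw":255},{"x":0,"y":0,"z":0.5,"rx":0,"ry":0,"rz":0,"claw":255}])

```text
time_s: 28.62
position: [0.4725, -0.3176, 0.0483]
tcp_rot: [[-0.998, -0.057, -0.0], [-0.057, 0.998, 0.0], [0.0, 0.0, -1.0]]
force: [-0.1, 0.2, -1.4]
opening: 0.682
grasp_force: 30.0
```

Emit:
apply_moves(rows=[{"x":0,"y":0,"z":0.5,"rx":0,"ry":0,"rz":0,"claw":255},{"x":0,"y":0,"z":0.5,"rx":0,"ry":0,"rz":0,"claw":255},{"x":0,"y":0,"z":1,"rx":0,"ry":0,"rz":0,"claw":255},{"x":0,"y":0,"z":1,"rx":0,"ry":0,"rz":0,"claw":255}])

```text
time_s: 29.12
position: [0.4725, -0.3176, 0.0473]
tcp_rot: [[-0.998, -0.057, -0.0], [-0.057, 0.998, 0.0], [0.0, 0.0, -1.0]]
force: [0.4, 0.2, -1.8]
opening: 0.681
grasp_force: 30.0
```

Emit:
apply_moves(rows=[{"x":0,"y":0,"z":0.4,"rx":0,"ry":0,"rz":0,"claw":255},{"x":0,"y":0,"z":0.4,"rx":0,"ry":0,"rz":0,"claw":255},{"x":0,"y":0,"z":0.8,"rx":0,"ry":0,"rz":0,"claw":255},{"x":0,"y":0,"z":0.8,"rx":0,"ry":0,"rz":0,"claw":255}])

```text
time_s: 29.62
position: [0.4725, -0.3176, 0.0472]
tcp_rot: [[-0.998, -0.058, 0.0], [-0.058, 0.998, -0.0], [-0.0, -0.0, -1.0]]
force: [-0.9, 1.3, 5.5]
opening: 0.685
grasp_force: 30.0
```

Emit:
apply_moves(rows=[{"x":0,"y":0,"z":0,"rx":0,"ry":0,"rz":0,"claw":50},{"x":0,"y":0,"z":0,"rx":0,"ry":0,"rz":0,"claw":20},{"x":0,"y":0,"z":0,"rx":0,"ry":0,"rz":0,"claw":0},{"x":0,"y":0,"z":0,"rx":0,"ry":0,"rz":0,"claw":0},{"x":0,"y":0,"z":-20,"rx":0,"ry":0,"rz":0,"claw":0},{"x":0,"y":0,"z":-60,"rx":0,"ry":0,"rz":0,"claw":0},{"x":0,"y":0,"z":-110,"rx":0,"ry":0,"rz":0,"claw":0},{"x":0,"y":0,"z":-160,"rx":0,"ry":0,"rz":0,"claw":0},{"x":0,"y":0,"z":-200,"rx":0,"ry":0,"rz":0,"claw":0},{"x":0,"y":0,"z":-200,"rx":0,"ry":0,"rz":0,"claw":0}])

```text
time_s: 30.88
position: [0.4741, -0.3191, 0.2503]
tcp_rot: [[-0.998, -0.058, 0.006], [-0.058, 0.998, -0.006], [-0.006, -0.006, -1.0]]
force: [0.1, 0.6, -0.6]
opening: 0.999
grasp_force: 0.0
```

Emit:
apply_moves(rows=[{"x":10,"y":-50,"z":0,"rx":0,"ry":0,"rz":0,"claw":0},{"x":25,"y":-100,"z":0,"rx":0,"ry":0,"rz":0,"claw":0},{"x":50,"y":-150,"z":0,"rx":0,"ry":0,"rz":0,"claw":0},{"x":70,"y":-190,"z":0,"rx":0,"ry":0,"rz":0,"claw":0},{"x":70,"y":-190,"z":0,"rx":0,"ry":0,"rz":0,"claw":0},{"x":70,"y":-190,"z":0,"rx":0,"ry":0,"rz":0,"claw":0}])

```text
time_s: 31.62
position: [0.4132, -0.51, 0.2449]
tcp_rot: [[-0.998, -0.057, -0.001], [-0.057, 0.998, 0.004], [0.001, 0.004, -1.0]]
force: [0.7, 0.3, -1.1]
opening: 1.001
grasp_force: 0.0
```

```bash
python3 -c "
from h import *
p,d=capture('top');X=cloud(p,d,camera_params('top'));q,_=capture('side')
cv2.imwrite('pics/f.png',np.hstack([cv2.resize(p[140:300,160:500],(400,188)),cv2.resize(q[60:,150:],(400,278))[:188]])[:,:,::-1]);cv2.imwrite('pics/f.png',np.vstack([cv2.resize(p[140:280,160:500],(680,280)),cv2.resize(q[80:,150:],(490,320))[:, :].copy() if 0 else cv2.resize(q[110:,140:640],(680,290))])[:,:,::-1])
hsv=cv2.cvtColor(p,cv2.COLOR_RGB2HSV);g=cv2.inRange(hsv,(12,110,50),(42,255,255))[150:280,170:480]&(((X[150:280,170:480,2]>.05)&(X[150:280,170:480,2]<.1))*255).astype(np.uint8)
n,l,st,ce=cv2.connectedComponentsWithStats(g)
for i in range(1,n):
  if st[i,4]>60: print(st[i,4],X[150:280,170:480][l==i].mean(0).round(4))
go(.5,0,.2,90)"
```

```text
220 [0.6228 0.0147 0.0875]
285 [0.6009 0.303  0.0624]
417 [ 0.5686 -0.3131  0.0574]
224 [0.5464 0.0137 0.0871]
264 [0.5054 0.3032 0.0637]
429 [ 0.4727 -0.3147  0.0577]
226 [0.4718 0.0091 0.0875]
t 31.73 pos [ 0.4139 -0.5095  0.2457] ya 93.4 shift [-115.9  503.5   46.8] rz 0.56 F [ 0.3 -0.5  0.1] op 86.9 gf 0.0 tilt [-0.001  0.002 -1.   ] j6 -154.0
```

View pics/f.png

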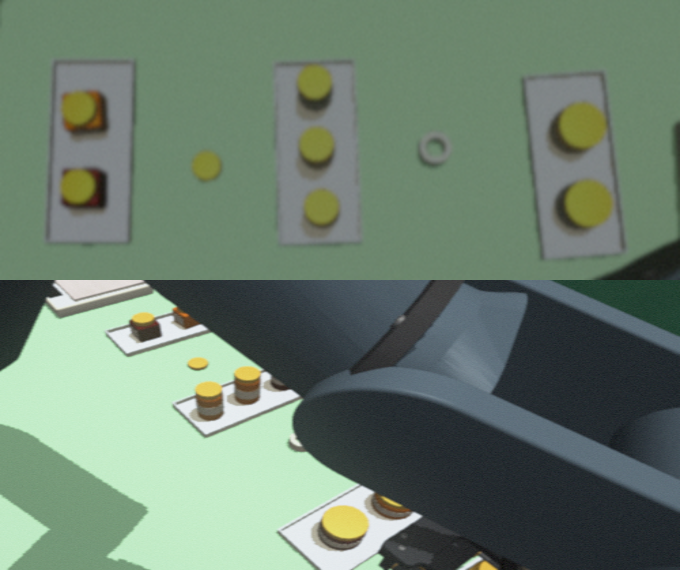

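The final view shows two square jars at (80,110) and (80,187), three tall jars at (315,82), (317,145) and (321,208), and two squat jars at (580,127) and (588,205). All stand upright in their trays, and the packed jars measure where they were.

```bash
python3 -c "
from rig import *
print(hand_in())"
```

```text
the job is handed in; nothing more can be done
None
```

All four loose jars are standing upright in their matching trays, the packed jars measured within about 1 mm of where they started, and I handed the job in after about 32 s of robot time; it returned no verdict.

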